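# Clamp the disk drive with the clutch thumbscrew

## Task

Two bench clamps stand on the repair bench; one has a disk drive lying in it, the other is empty. Tighten the clamp that holds the drive: turn its winged thumbscrew clockwise (seen from above) until the drag clutch under the wing starts to slip, stop there with no more than about a tenth of a turn of slip, and let go. Leave the empty clamp's thumbscrew as it is.

Things in the scene. Friction and masses are not known exactly. Their poses are not given: they have to be found in the camera images.
- wing (a point): Wing on top of the arm of the clamp that holds the drive (147 x 101 mm): upright steel bar 48 long, 12 thick, 34 high, on a 36 mm disc over a 68 mm collar. Point on the vertical screw axis, 111 mm above the bench, 11 below the wing's top, 23 above the disc. x runs along the wing, y across its thickness, z up; turns with the wing. Clamp column: side away from the robot, +-40 degrees.
- screw (a joint): Turn of the collar under the wing (the screw), rad, growing clockwise seen from above. Starts at 0 to 0.5; stops dead at 1.25, where the pad bears on the drive. Turning takes 0.03 N m; it stays where left. If the clutch has not slipped, the wing lies along the clamp's arm when the screw is at its stop.
- clutch (a joint): Slip of the wing on the collar, rad, growing clockwise. 0 at the start (white mark on the wing's top and black mark on the collar rim in line); stays about 0 while both turn together, grows only when the screw is at its stop and the wing is turned on, against a steady drag of 0.10 N m; stays where left. Wanted at the end: 0.05 to 0.7 (3 to 40 degrees).
- empty_wing_end (a point): One end of the wing of the empty clamp's thumbscrew, 24 mm out from its axis, 111 mm above the bench. This clamp is like the other but has only a bare black mat where the drive would lie. Not to be turned.

How it is judged:
By the outcome, as a careful person would: the job done as asked, in the order asked, and still so for the second after the job is handed in, with the robot touching nothing.
It also fails if it takes over 35 s, if anything falls off the work surface, if the arm or the gripper's body presses on something with over 40 N, if the wrist force passes 120 N, or if a joint passes its speed limit or range.

## Robot

A 7-joint arm with a two-finger parallel gripper is mounted at the origin on the work surface. World frame = base frame: x ahead of the robot, y to its left, z up, the work surface at z = 0. Lengths are in mm, angles in rad, forces in N, time in s.
With the tool pointing down it reaches from about 400 to 850 mm from the base axis. Payload 6.9 kg.
Tool frame: the origin (TCP) lies on the centre line of the jaws, within the pads' length; the fingertips stand 17 mm ahead of it and the grasp point (between the pads) lies 2 mm behind it; z points along the fingers, y is the line along which they close (so a half turn about z gives the same grasp; the last joint's range is limited). The gripper opens to 85 mm and grips with 20 to 120 N. Pads are 22 mm wide; open, the fingers measure 114 mm over their backs; the gripper's body (76 mm by 85 mm) begins 54 mm behind the grasp point. The pads swing forward as they close: fully open they stand 13 mm farther back than shut.
Start: joints at [1.377, 0.507, -0.238, 1.5, 0.126, 1.149, -0.155], TCP at [183.954, -597.305, 248.275] pointing down, gripper open.
Joint ranges: [-3.08, 3.08], [-0.24, 2.05], [-1.43, 1.35], [0, 2.5], [-1.52, 4.66], [0.17, 1.96], [-2.89, 2.89]. Speed limits (rad/s): [2.39, 2.39, 3.14, 3.14, 3.14, 3.14, 3.14].

## Interface

Orientations are given as a unit quaternion [w, x, y, z].
In Python, from bench import * gives the robot as it stands. The module is installed in compiled form; this text tells all that it offers.
- The arm moves only by the tool jog_arm, never from a script. Its argument "plan" is one flat list of numbers, 5 for each row, row after row: the finger opening in m, from 0 to 0.0854, then the shift along the tool's x, y, z in m, then the turn about the tool's z in degrees. A call has 1 to 8 rows; each row is the pose to reach, as a shift and turn from the pose commanded when the call began, along the tool's axes at that moment; what a row does not reach only later rows make up. A row lasts 1/12 s, in which the tool goes at most 41.7 mm and 7.16 degrees, less where a joint would pass 70% of its speed; a pose out of reach is approached as far as the arm can. A call with a gripper value outside its range is refused whole. The fingers move at their own pace and stop on an object; the grip force is fixed at half the most. Time passes only in rows, so rows that repeat a pose let the fingers close. It gives the time, the measured TCP pose, the force, the opening and the grip force at its end, in the units of the state.
- observe(): the state, without advancing time (a new reading comes with each control period).
- capture(name): name is "scene" or "top"; returns the picture (384x512x3 uint8, red, green, blue); there is no depth.
- calibration(name): a dict with "intrinsics" (3x3 intrinsics, pixels), "extrinsics" (4x4, takes a point from camera to world coordinates). Camera axes: x right, y up, looking along -z (the intrinsics and any distortion apply to the point x, -y, -z); pixel columns grow to the right and rows downward; lengths in mm; the calibration is good to about 2 mm. A picture is of the moment at which its call begins. calibration takes no time and is no camera call.
- finish_job(): hands the job in; it is judged then, once.
The state is a dict: "time_s": time; "joint_pos": joint angles; "qvel": joint speeds; "tau": joint torques, N m; "tcp_pos": TCP position; "ee_rot": TCP orientation; "ft_force": force on the tool from outside, world axes, zero at the start; "ft_torque": the same for the moment, N m; "opening": finger opening in mm; "grasp_force": force on a finger pad.
Only numpy, scipy, OpenCV 4.12 (cv2) and the standard library are available. Lean on these libraries where they do the work, as an engineer would, in place of code of your own. Each camera call takes 0.05 s, during which the arm holds its last target. There are 200 camera calls.

## Working session

There is one attempt and no reset: what is moved stays moved. The work goes in short steps, Python scripts to look and compute and a tool call to move; the robot and the scene stay as the last step left them, time stands still between calls to the robot, and variables do not carry over. Pictures are saved under pics/ and viewed, at most 10 in all, crops included, and the job is handed in when it is done.

Besides the shell and the picture viewer there is one more tool, called as name(argument=value, ...) on one line, values as JSON. jog_arm: Moves the arm, as the interface text tells. Its arguments: {"type":"object","properties":{"plan":{"type":"array"}},"required":["plan"]}

```bash
mkdir -p pics; python3 - <<'E'
from bench import *
import cv2,numpy as np
for n in("scene","top"):
    im=capture(n); cv2.imwrite(f"pics/{n}0.png",im[:,:,::-1]); np.save(f"{n}0.npy",im)
    c=calibration(n); print(n,np.round(c["intrinsics"],1).tolist(),np.round(c["extrinsics"],3).tolist(),[k for k in c])
o=observe();print(o["tcp_pos"],o["ee_rot"],o["time_s"])
E
```

```text
scene [[424.5, 0.0, 262.3], [0.0, 424.5, 193.3], [0.0, 0.0, 1.0]] [[-0.662, -0.49, 0.568, 1063.27], [0.75, -0.446, 0.489, 451.542], [0.014, 0.749, 0.662, 740.067], [0.0, 0.0, 0.0, 1.0]] ['intrinsics', 'extrinsics']
top [[360.8, 0.0, 251.9], [0.0, 360.8, 192.4], [0.0, 0.0, 1.0]] [[0.018, 0.994, -0.106, 474.584], [-1.0, 0.02, 0.016, -12.748], [0.018, 0.106, 0.994, 783.688], [0.0, 0.0, 0.0, 1.0]] ['intrinsics', 'extrinsics']
[ 183.78946066 -596.9131227   247.52067848] [-7.98721581e-04  9.88857924e-01  1.48860160e-01 -1.41412545e-04] 0.1
```

View pics/scene0.png

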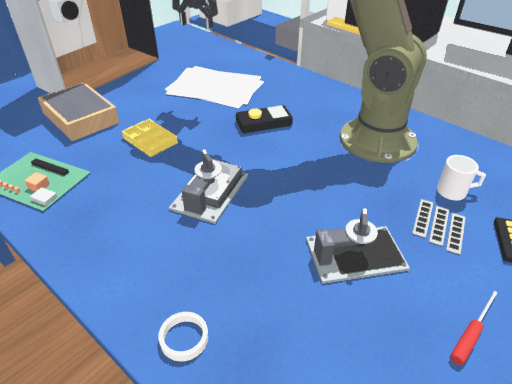

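View pics/top0.png

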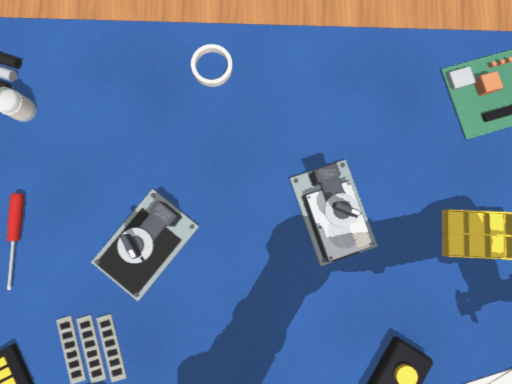

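The drive lies in the clamp at top-view (343,210), which is scene (208,168). The empty clamp is at top (133,245). I'll zoom in on the drive clamp.

```bash
cat > h.py <<'E'
from bench import *
import cv2,numpy as np
def ray(n,u,v):
    c=calibration(n);K=c["intrinsics"];E=c["extrinsics"]
    d=np.linalg.inv(K)@[u,v,1.]; d=E[:3,:3]@[d[0],-d[1],-d[2]]
    return E[:3,3],d
def onz(n,u,v,z):
    o,d=ray(n,u,v); return (o+d*(z-o[2])/d[2])[:2]
def proj(n,p):
    c=calibration(n);K=c["intrinsics"];E=c["extrinsics"]
    q=E[:3,:3].T@(np.array(p,float)-E[:3,3]); q=K@[q[0],-q[1],-q[2]]; return q[:2]/q[2]
E
python3 - <<'E'
from h import *
a=np.load("top0.npy")[150:275,285:385]; b=np.load("scene0.npy")[140:225,165:255]
a=cv2.resize(a,(400,500),interpolation=cv2.INTER_CUBIC);b=cv2.resize(b,(390,368),interpolation=cv2.INTER_CUBIC)
o=np.zeros((500,790,3),np.uint8);o[:,:400]=a;o[:368,400:]=b
cv2.imwrite("pics/crop.png",o[:,:,::-1])
E
```

```text
(no output)
```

View pics/crop.png

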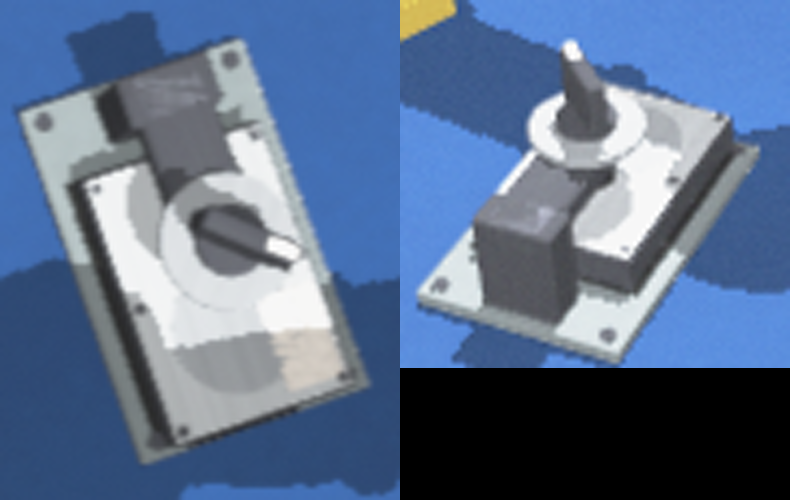

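The crop shows the collar ellipse centred at (234,241), which is top pixel (343.5,210.3). The wing's top runs from about (200,212) to the white end at (298,252), and the arm comes from the upper-left. In the scene picture the collar centre is at (208.2,169.5).

```bash
python3 - <<'E'
from h import *
T=lambda x,y:(285+(x+.5)/4-.5,150+(y+.5)/4-.5)
S=lambda x,y:(165+(x-400+.5)/4.333-.5,140+(y+.5)/4.333-.5)
for z in(80,86): print("collar",z,onz("top",*T(234,241),z),onz("scene",*S(587,128),z))
def tri(a,b):
    o,d=ray("top",*a);p,e=ray("scene",*b);s=np.linalg.lstsq(np.c_[d,-e],p-o,rcond=None)[0];return (o+d*s[0]+p+e*s[1])/2,np.linalg.norm(o+d*s[0]-p-e*s[1])
print("tri collar",tri(T(234,241),S(587,128)),"tip",tri(T(292,250),S(571,46)))
p=onz("top",*T(200,213),122);q=onz("top",*T(298,252),122);print("wing",p,q,(p+q)/2,np.linalg.norm(p-q),np.degrees(np.arctan2(*(q-p)[::-1])))
# base plate / drive long edges
for a,b,z in(((20,112),(143,464),8),((243,38),(370,384),8),((85,188),(166,443),40)):
    a=onz("top",*T(*a),z);b=onz("top",*T(*b),z);print("edge",np.linalg.norm(a-b),np.degrees(np.arctan2(*(b-a)[::-1])))
w,x,y,z=observe()["ee_rot"]
from scipy.spatial.transform import Rotation as R
print(R.from_quat([x,y,z,w]).as_matrix().round(3))
E
```

```text
collar 80 [ 518.70927371 -203.81278764] [ 520.73283747 -197.54920401]
collar 86 [ 518.33303995 -202.18366962] [ 525.6644889  -191.64898039]
tri collar (array([ 517.88905898, -203.54911093,   75.67062693]), np.float64(3.502774775929504)) tip (array([ 511.60090463, -217.71011504,  123.76541623]), np.float64(2.331894968008242))
wing [ 528.71815314 -176.75723954] [ 511.55637443 -221.99959071] [ 520.13726378 -199.37841513] 48.38798392559682 -110.77323656981308
edge 198.97915747185556 -160.41883775161256
edge 198.32419940449486 -160.4081360777456
edge 136.36513729364646 -162.2097584874971
[[ 0.956  0.294 -0.001]
 [ 0.294 -0.956  0.002]
 [-0.    -0.002 -1.   ]]
```

The numbers agree. The wing measures 48.4 mm, its centre is about (519.5,-200.5), its heading is -111° and the arm's is -160.4°. That leaves about 50° to the stop, which matches a screw start of about 0.38 rad. Next I move over it.

jog_arm(plan=[0.06, 0.22, -0.14, 0, -26, 0.06, 0.22, -0.14, 0, -26, 0.06, 0.22, -0.14, 0, -26, 0.06, 0.22, -0.14, 0, -26, 0.06, 0.22, -0.14, 0, -26, 0.06, 0.22, -0.14, 0, -26, 0.06, 0.22, -0.14, 0, -26, 0.06, 0.22, -0.14, 0, -26])

```text
time_s: 0.77
tcp_pos: [356.1, -395.0, 248.5]
ee_rot: [-0.0, 0.929, 0.371, 0.001]
ft_force: [-0.6, -0.1, 0.5]
opening: 59.7
grasp_force: 0.0
```

```bash
cat >> h.py <<'E'
from scipy.spatial.transform import Rotation as R
def go(x,y,z,head):
    s=observe();q=s["ee_rot"];M=R.from_quat(np.r_[q[1:],q[0]]).as_matrix();h=np.degrees(np.arctan2(M[1,0],M[0,0]))
    print("t",round(s["time_s"],2),"tcp",s["tcp_pos"].round(1),"head",h.round(1),"tilt",M[:,2].round(3),"F",np.round(s["ft_force"],1),"M",np.round(s["ft_torque"],3),"open",s["opening"],"j7",np.round(s["joint_pos"][6],2))
    print("shift mm",(M.T@(np.array([x,y,z])-s["tcp_pos"])).round(1),"turn",round(h-head,1))
E
python3 -c "
from h import *
go(519.5,-200.5,190,69.2)"
```

```text
t 0.77 tcp [ 356.1 -395.   248.5] head 43.5 tilt [ 0.001  0.001 -1.   ] F [-0.6 -0.1  0.5] M [ 0.017  0.045 -0.017] open 59.74030284333785 j7 -0.2
shift mm [252.3 -28.4  59. ] turn -25.7
```

jog_arm(plan=[0.06, 0.252, -0.028, 0.058, -26, 0.06, 0.252, -0.028, 0.058, -26, 0.06, 0.252, -0.028, 0.058, -26, 0.06, 0.252, -0.028, 0.058, -26, 0.06, 0.252, -0.028, 0.058, -26, 0.06, 0.252, -0.028, 0.058, -26, 0.06, 0.252, -0.028, 0.058, -26, 0.06, 0.252, -0.028, 0.058, -26])

```text
time_s: 1.43
tcp_pos: [519.4, -203.3, 189.2]
ee_rot: [-0.001, 0.822, 0.569, 0.0]
ft_force: [0.4, -0.5, 0.8]
opening: 59.8
grasp_force: 0.0
```

```bash
python3 -c "
from h import *
im=capture('scene');cv2.imwrite('pics/c2.png',cv2.resize(im[100:230,140:280],(700,600),interpolation=cv2.INTER_CUBIC)[:,:,::-1])
go(519.5,-200.5,110,69.2)"
```

```text
t 1.48 tcp [ 518.  -205.8  189.5] head 69.2 tilt [-0.001  0.001 -1.   ] F [-0.5 -1.1  0.7] M [ 0.014  0.051 -0.003] open 59.958657043641345 j7 -0.33
shift mm [ 5.5 -0.3 79.5] turn 0.0
```

View pics/c2.png

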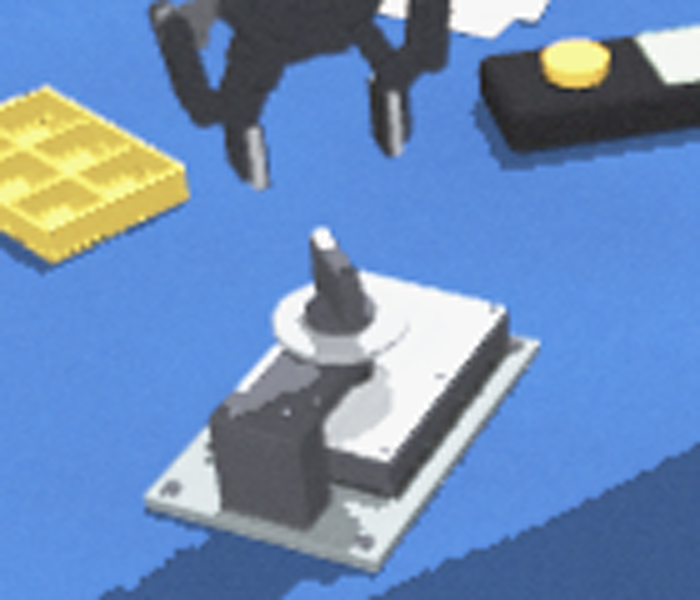

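The fingers straddle the wing: the tips are at (260,185) and (395,155), with the wing at (335,250) below and between them. I descend with the fingers open.

jog_arm(plan=[0.06, 0.004, 0, 0.03, 0, 0.06, 0.004, 0, 0.055, 0, 0.06, 0.004, 0, 0.07, 0, 0.06, 0.004, 0, 0.079, 0, 0.06, 0.004, 0, 0.079, 0, 0.06, 0.004, 0, 0.079, 0])

```text
time_s: 1.98
tcp_pos: [518.8, -203.8, 111.6]
ee_rot: [0.0, 0.824, 0.566, -0.0]
ft_force: [0.2, -0.5, -0.4]
opening: 60.3
grasp_force: 0.0
```

```bash
python3 -c "
from h import *
im=capture('scene');cv2.imwrite('pics/c3.png',cv2.resize(im[120:220,150:270],(720,600),interpolation=cv2.INTER_CUBIC)[:,:,::-1])
go(519.5,-200.5,110,69.2)"
```

```text
t 2.03 tcp [ 519.3 -203.6  112.2] head 69.0 tilt [ 0.001 -0.001 -1.   ] F [ 0.3  0.2 -0.3] M [ 0.005 -0.023  0.036] open 60.23848668482813 j7 -0.4
shift mm [ 2.9 -1.   2.1] turn -0.2
```

View pics/c3.png

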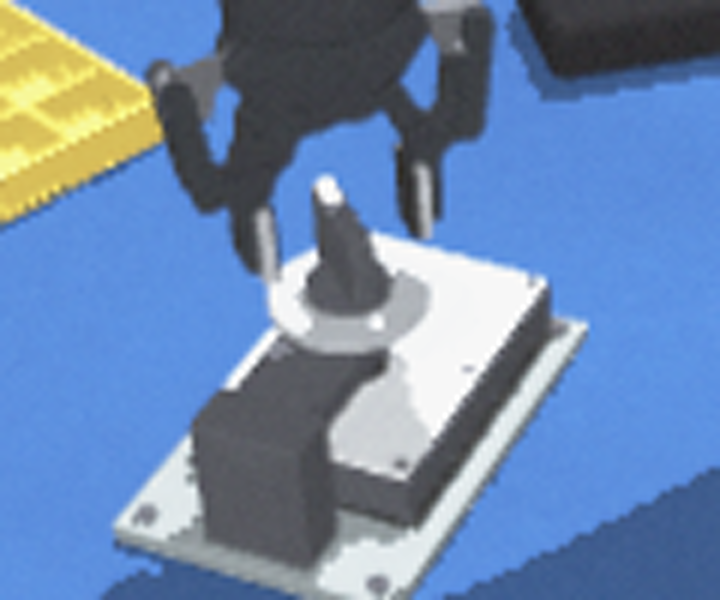

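The wing, with its white end at (328,190), sits between the pads at (265,240) and (425,200), and nothing is touching. I close the gripper.

jog_arm(plan=[0.03, 0.002, -0.001, 0.001, 0, 0.0, 0.002, -0.001, 0.001, 0, 0.0, 0.002, -0.001, 0.001, 0, 0.0, 0.002, -0.001, 0.001, 0, 0.0, 0.002, -0.001, 0.001, 0, 0.0, 0.002, -0.001, 0.001, 0, 0.0, 0.002, -0.001, 0.001, 0, 0.0, 0.002, -0.001, 0.001, 0])

```text
time_s: 2.7
tcp_pos: [519.4, -200.2, 111.0]
ee_rot: [0.001, 0.824, 0.567, 0.0]
ft_force: [-0.3, 0.2, 6.5]
opening: 11.3
grasp_force: 59.3
```

```bash
python3 -c "
from h import *
go(519.5,-200.5,111,69.2)"
```

```text
t 2.7 tcp [ 519.4 -200.2  111. ] head 69.1 tilt [ 0.001 -0.001 -1.   ] F [-0.3  0.2  6.5] M [-0.011  0.163  0.026] open 11.254797654752217 j7 -0.41
shift mm [-0.3  0.2 -0. ] turn -0.1
```

The wing is gripped (11.3 mm opening, 59 N) with low side force. I turn clockwise 40°.

jog_arm(plan=[0.0, 0, 0, -0.001, 5, 0.0, 0, 0, -0.001, 10, 0.0, 0, 0, -0.001, 15, 0.0, 0, 0, -0.001, 20, 0.0, 0, 0, -0.001, 25, 0.0, 0, 0, -0.001, 30, 0.0, 0, 0, -0.001, 35, 0.0, 0, 0, -0.001, 40])

```text
time_s: 3.37
tcp_pos: [519.8, -200.5, 111.1]
ee_rot: [0.0, 0.968, 0.249, 0.001]
ft_force: [3.0, -2.3, -5.1]
opening: 11.1
grasp_force: 59.4
```

```bash
python3 -c "
from h import *
go(519.5,-200.5,111,19.6)"
```

```text
t 3.37 tcp [ 519.8 -200.5  111.1] head 28.9 tilt [ 0.001 -0.    -1.   ] F [ 3.  -2.3 -5.1] M [-0.427 -0.737  0.063] open 11.090590786981565 j7 -0.96
shift mm [-0.2 -0.2  0.1] turn 9.3
```

The moment about z is about 0.03–0.06 N m, so the screw is still running free. I go on to just past the stop.

jog_arm(plan=[0.0, 0, 0, 0, 4, 0.0, 0, 0, 0, 4, 0.0, 0, 0, 0, 4])

```text
time_s: 3.62
tcp_pos: [519.8, -200.6, 111.1]
ee_rot: [0.001, 0.976, 0.219, 0.001]
ft_force: [4.0, -2.3, -6.2]
opening: 10.9
grasp_force: 59.3
```

```bash
python3 -c "
from h import *
go(519.5,-200.5,111,19.6)"
```

```text
t 3.62 tcp [ 519.8 -200.6  111.1] head 25.2 tilt [ 0.001 -0.001 -1.   ] F [ 4.  -2.3 -6.2] M [-0.684 -1.045 -0.069] open 10.924864206609508 j7 -1.01
shift mm [-0.3 -0.2  0.1] turn 5.6
```

jog_arm(plan=[0.0, 0, 0, 0, 5, 0.0, 0, 0, 0, 10, 0.0, 0, 0, 0, 12, 0.0, 0, 0, 0, 12, 0.0, 0, 0, 0, 12])

```text
time_s: 4.03
tcp_pos: [519.9, -200.7, 111.1]
ee_rot: [0.0, 0.993, 0.115, 0.001]
ft_force: [4.4, -4.0, -7.2]
opening: 10.5
grasp_force: 59.2
```

```bash
python3 -c "
from h import *
go(519.5,-200.5,111,19.6)"
```

```text
t 4.03 tcp [ 519.9 -200.7  111.1] head 13.3 tilt [ 0.002 -0.001 -1.   ] F [ 4.4 -4.  -7.2] M [-0.669 -1.033 -0.012] open 10.522400614083978 j7 -1.17
shift mm [-0.3 -0.3  0.1] turn -6.3
```

jog_arm(plan=[0.0, 0, 0, 0, 5, 0.0, 0, 0, 0, 10, 0.0, 0, 0, 0, 11, 0.0, 0, 0, 0, 11, 0.0, 0, 0, 0, 11])

```text
time_s: 4.45
tcp_pos: [519.9, -200.9, 111.1]
ee_rot: [0.0, 1.0, 0.02, 0.001]
ft_force: [5.0, -4.1, -7.1]
opening: 11.0
grasp_force: 59.2
```

```bash
python3 -c "
from h import *
go(519.5,-200.5,111,19.6)"
```

```text
t 4.45 tcp [ 519.9 -200.9  111.1] head 2.3 tilt [ 0.002 -0.001 -1.   ] F [ 5.  -4.1 -7.1] M [-0.864 -1.068  0.014] open 11.04162013077713 j7 -1.32
shift mm [-0.4 -0.4  0.1] turn -17.3
```

jog_arm(plan=[0.03, 0, 0, 0, 0, 0.06, 0, 0, 0, 0, 0.06, 0, 0, 0, 0, 0.06, 0, 0, 0, 0, 0.06, 0, 0, 0, 0, 0.06, 0, 0, -0.035, 0, 0.06, 0, 0, -0.07, 0, 0.06, 0, 0, -0.1, 0])

```text
time_s: 5.12
tcp_pos: [518.8, -199.9, 213.0]
ee_rot: [-0.0, 1.0, 0.019, -0.0]
ft_force: [-0.1, -0.6, -0.1]
opening: 59.7
grasp_force: 0.0
```

jog_arm(plan=[0.06, -0.04, 0, 0, 0, 0.06, -0.08, 0, 0, 0, 0.06, -0.12, 0, 0, 0, 0.06, -0.12, 0, 0, 0, 0.06, -0.12, 0, 0, 0])

```text
time_s: 5.53
tcp_pos: [397.0, -204.8, 211.8]
ee_rot: [0.0, 1.0, 0.017, -0.0]
ft_force: [1.1, 0.4, 0.3]
opening: 60.1
grasp_force: 0.0
```

```bash
python3 - <<'E'
from h import *
t=capture('top');s=capture('scene')
a=cv2.resize(t[175:245,310:380],(420,420),interpolation=cv2.INTER_CUBIC);b=cv2.resize(s[140:200,180:240],(360,360),interpolation=cv2.INTER_CUBIC)
o=np.zeros((420,780,3),np.uint8);o[:,:420]=a;o[:360,420:]=b
cv2.imwrite("pics/c4.png",o[:,:,::-1]);go(519.5,-200.5,111,19.6)
E
```

```text
t 5.63 tcp [ 400.  -204.6  211.8] head 2.1 tilt [ 0.002 -0.    -1.   ] F [-0.1 -0.3 -0.9] M [ 0.038 -0.044 -0.019] open 59.962279860449286 j7 -1.18
shift mm [119.4   0.3 101. ] turn -17.5
```

View pics/c4.png

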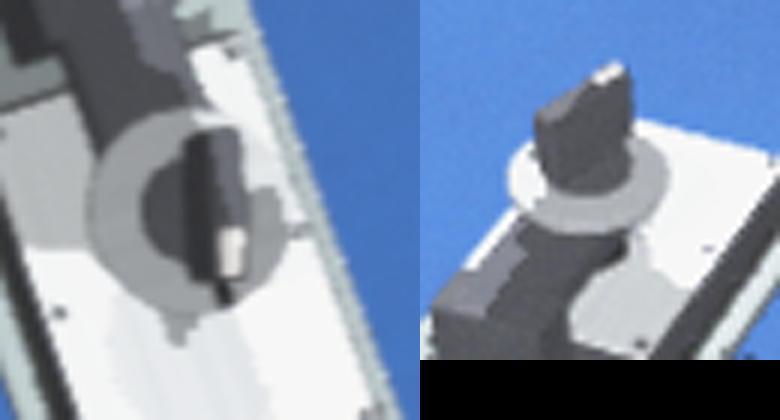

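The picture shows the wing running from (222,130) to its white end at (232,260), at about 86° in the image. The collar's black mark at (225,295), seen from the collar centre at (187,210), lies at about 66°, along the clamp's arm. So the screw is at its stop, and the clutch slipped about 17–20° (0.3 rad), inside the wanted range. The gripper is clear.

```bash
python3 -c "
from bench import *
print(finish_job())"
```

```text
the job is handed in; nothing more can be done
None
```

I tightened the clamp holding the drive to its stop, with about 17–20° (0.3 rad) of clutch slip, then let go; the empty clamp wasn't touched, and the job is handed in with no verdict returned.

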